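# Scoop the last walnuts from the bin, pour them out and hang up the scoop

## Task

Scoop up the three walnuts left in the wooden bin, all in one scoopful (the bin's far corner makes a good backstop), and pour them into the round bowl. Then hang the scoop by its eye on either arm of the utensil stand and leave it hanging quietly. Never touch the walnuts with the fingers, and leave the bowl, the pepper mill and the two jars where they stand.

Things in the scene. Friction and masses are not known exactly. Their poses are not given: they have to be found in the camera images.
- nut_bin: Open wooden bin, fixed, 256 (x) x 176 (y) x 60 high, walls and floor 8 thick: inner faces at x = +-120, y = +-80, inner floor at z = 8 (mm). Origin: centre of its underside; x along its length, away from the robot, y left, z up. The walnuts lie loose in its far left part (x > 0, y > -15), near the corner at x = +120, y = +80.
- scoop: Loose scoop, about 160 g, flat in the bin's near end, lip to the walnuts. Polished steel pan 112 wide (y), 78 long, sheet 2 thick, lip ground thin, front open; back 36 high, sides 36 sloping to 8 at the lip. Origin: underside, middle of the back edge; x to the lip, z up. Flat handle 14 wide (y), 18 deep, rises back from (0,0,66) at 30 degrees, 116 long, to the eye. Hangs with x 50 degrees down.
- scoop_grip (a point): Where the scoop's handle is best gripped across its 14 mm width (scoop y), from above: scoop coordinates (-40, 0, 89), in mm. Axes as the scoop's.
- scoop_eye (a point): Centre of the eye, a steel wire ring at the handle's end: scoop coordinates (-118, 0, 134). The ring lies in the scoop's x-z plane, so its hole runs along scoop y: inside diameter 30, outside 44, wire 7 thick. Axes as the scoop's.
- scoop_lip (a point): Middle of the scoop's front lip, on the underside: scoop coordinates (78, 0, 0). Axes as the scoop's.
- walnut_1: Walnut in its shell, 34 x 30 x 30, 13 g; rolls easily. Origin: its centre.
- walnut_2: Walnut like the first. Origin: its centre.
- walnut_3: Walnut like the first. Origin: its centre.
- bowl: Loose round terracotta bowl, 200 across the rim, 75 high, 550 g. Origin: centre of its underside, z up. A wall cabinet hangs 0.48 m above the worktop from x = 0.56 m on (wherever y > -0.19 m): a hand leaning forward while pouring would meet it, leaning sideways is free.
- stand: Utensil stand, fixed: round foot 116 across, 18 high; post 14 thick, topped by a ball at 307; two straight arms leave the post at z = 270 along the stand's -x (towards the robot) and +x: rubber-sleeved rods 10 thick, 105 long from the post's axis, rising outwards by 7 degrees, with a ball 15 thick on the end (centre x = +-105, z = 283). Origin: centre of the underside, z up.
- near_arm (a point): Point on the axis of the near arm, at stand (-72, 0, 279). Axes as the stand's. Good place for the eye: the pan reaches 56 to either side of it and has to hang clear of the post.
- far_arm (a point): Point on the axis of the far arm, at stand (+72, 0, 279). Axes as the stand's.
- mill: Wooden pepper mill, 58 across, 165 high, behind the bowl; bystander. Origin: centre of its underside.
- spice_jar: Glass spice jar with a green cap, 46 across, 106 high, behind the bowl; bystander. Origin: centre of its underside.
- spread_jar: Squat glass jar with a yellow lid, 65 across, 87 high, left of the stand; bystander. Origin: centre of its underside.

How it is judged:
On the way, in this order (a step that is already met when the one before it is completed fails the run):
1. all three walnuts lie in the scoop, and the scoop is lifted clear above the bin's rim (x of walnut_1 in the frame of scoop between 0 and 0.082 m and y of walnut_1 in the frame of scoop between -0.056 and 0.056 m and z of walnut_1 in the frame of scoop between 0 and 0.06 m and x of walnut_2 in the frame of scoop between 0 and 0.082 m and y of walnut_2 in the frame of scoop between -0.056 and 0.056 m and z of walnut_2 in the frame of scoop between 0 and 0.06 m and x of walnut_3 in the frame of scoop between 0 and 0.082 m and y of walnut_3 in the frame of scoop between -0.056 and 0.056 m and z of walnut_3 in the frame of scoop between 0 and 0.06 m and height (world z) of scoop above 0.075 m), for 0.2 s.
2. all three walnuts lie in the bowl (horizontal distance between each of walnut_1, walnut_2, walnut_3 and bowl below 0.085 m and z of walnut_1 in the frame of bowl between 0 and 0.07 m and z of walnut_2 in the frame of bowl between 0 and 0.07 m and z of walnut_3 in the frame of bowl between 0 and 0.07 m), for 0.2 s.
At the end, for the whole second after the job is handed in: The three walnuts lie still in the bowl (centres within 85 mm of its axis), and the scoop hangs by its eye on one of the stand's arms: the arm runs through the eye, between 30 and 105 mm from the post's axis, and the scoop barely swings (below 0.25 m/s) (all of step 2 and linear speed of each of walnut_1, walnut_2, walnut_3 below 0.05 m/s and (x of scoop_eye in the frame of stand between -0.105 and -0.03 m or x of scoop_eye in the frame of stand between 0.03 and 0.105 m) and y of scoop_eye in the frame of stand between -0.014 and 0.014 m and z of scoop_eye in the frame of stand between 0.252 and 0.284 m and angle between the y axis of scoop and the x axis of stand, either way round below 0.8 rad and linear speed of scoop below 0.25 m/s); the robot touches nothing.
It fails at once if the fingers touch a walnut (contact force between the fingers and walnut_1 above 0.3 N or contact force between the fingers and walnut_2 above 0.3 N or contact force between the fingers and walnut_3 above 0.3 N).
It fails at once if the bowl is shifted by more than 40 mm or tipped (distance of bowl from where it was at the start of the episode above 0.04 m or angle between bowl's own z axis and vertical above 0.35 rad).
It fails at once if the pepper mill is shifted by more than 40 mm or knocked over (distance of mill from where it was at the start of the episode above 0.04 m or angle between mill's own z axis and vertical above 0.5 rad).
It fails at once if the spice jar is shifted by more than 40 mm or knocked over (distance of spice_jar from where it was at the start of the episode above 0.04 m or angle between spice_jar's own z axis and vertical above 0.5 rad).
It fails at once if the squat jar is shifted by more than 40 mm or knocked over (distance of spread_jar from where it was at the start of the episode above 0.04 m or angle between spread_jar's own z axis and vertical above 0.5 rad).
It also fails if it takes over 64 s, if anything falls off the work surface, if the arm or the gripper's body presses on something with over 40 N, if the wrist force passes 120 N, or if a joint passes its speed limit or range.

## Robot

A 7-joint arm with a two-finger parallel gripper is mounted at the origin on a cart in front of the work surface, level with it; the furniture and walls round the work are solid. World frame = base frame: x ahead of the robot, y to its left, z up, the work surface at z = 0. Lengths are in m, angles in rad, forces in N, time in s.
With the tool pointing down it reaches from about 0.425 to 0.95 m from the base axis. Payload 4.7 kg.
Tool frame: the origin (TCP) lies on the centre line of the jaws, within the pads' length; the fingertips stand robot.nose_length ahead of it and the grasp point (between the pads) lies 8 mm behind it (robot.nose_length is the distance from the TCP to the fingertips, in m); z points along the fingers, y is the line along which they close (so a half turn about z gives the same grasp; the last joint's range is limited). The gripper opens to 85 mm and grips with 20 to 120 N. Pads are 22 mm wide; open, the fingers measure 114 mm over their backs; the gripper's body (76 mm by 85 mm) begins 54 mm behind the grasp point. The pads swing forward as they close: fully open they stand 13 mm farther back than shut.
Start: joints at [1.206, 0.469, -0.049, 1.532, 0.024, 1.141, -0.082], TCP at [0.222, -0.637, 0.242] pointing down, gripper open.
Joint ranges: [-2.59, 2.59], [-0.33, 1.99], [-1.39, 1.29], [0.1, 2.45], [-1.04, 4.18], [0.21, 1.99], [-2.66, 2.66]. Speed limits (rad/s): [2.57, 2.57, 3.14, 3.14, 3.14, 3.14, 3.14].

## Interface

Orientations are given as [roll, pitch, yaw] about the fixed x, y, z axes, in that order (R = Rz(yaw) Ry(pitch) Rx(roll)).
In Python, from plant import robot gives the robot as it stands. Calls block until the motion is done:
- robot.goto(position, orientation): joint-space move of the TCP to a pose.
- robot.move_straight(position, vel=0.15, attitude=None, contact_N=None): straight line of the TCP; attitude=None keeps the orientation; vel is the mean speed in m/s. With contact_N (N) it stops when the force on the tool has changed by that much, and returns True; else False.
- robot.move_joints(angles): joint-space move.
- robot.grip(opening, strength=None): opening from 0.0 (shut) to 1.0 (fully open); strength is the grip in N (None keeps the last); returns when the fingers have stopped.
- robot.sleep(seconds).
- robot.inverse_kinematics(position, orientation): joint angles nearest the present ones, or None.
- robot.sense(): the state.
- robot.grab_frame(name): name is "side" or "top"; returns a dict with "image" (420x560x3 uint8, red, green, blue), "range_z" (420x560 float32, m along the optical axis (not along the pixel's ray), 0 where there is no reading), "fx", "fy", "cx", "cy" (pixels), "dist_coeffs" ([k1, k2, p1, p2, k3] as OpenCV has them; the pictures are not rectified), "R" (3x3) and "t" (3): a world point X has camera coordinates R X + t. Camera axes: x right, y down, z forward; pixel columns grow to the right and rows downward; lengths in m; the calibration is good to about 2 mm. A picture is of the moment at which its call begins.
A pose or a line that the arm cannot do raises robot.IKError and nothing moves.
- robot.close_job(): hands the job in; it is judged then, once.
The state is a dict: "t": time; "joint_pos": joint angles; "joint_velocities": joint speeds; "effort": joint torques, N m; "tcp_pos": TCP position; "tcp_rot": TCP orientation; "wrist_force": force on the tool from outside, world axes, zero at the start; "torque": the same for the moment, N m; "opening": opening from 0.0 (shut) to 1.0 (fully open); "gripper_force": force on a finger pad.
Only numpy, scipy, OpenCV 4.12 (cv2) and the standard library are available. Lean on these libraries where they do the work, as an engineer would, in place of code of your own. Each camera call takes 0.05 s, during which the arm holds its last target. There are 200 camera calls.

## Working session

There is one attempt and no reset: what is moved stays moved. The work goes in short steps, each a Python script; the robot and the scene stay as the last script left them, time stands still between calls to the robot, and variables do not carry over. Pictures are saved under pics/ and viewed, at most 10 in all, crops included, and the job is handed in when it is done.

```bash
ls; mkdir -p pics; cat > h.py <<'E'
import numpy as np, cv2
from plant import robot
def K(f): return np.array([[f['fx'],0,f['cx']],[0,f['fy'],f['cy']],[0,0,1.]])
def cloud(f):
    h,w=f['range_z'].shape
    v,u=np.mgrid[:h,:w]
    n=cv2.undistortPoints(np.stack([u,v],-1).reshape(-1,1,2).astype(np.float64),K(f),np.array(f['dist_coeffs'])).reshape(h,w,2)
    z=f['range_z'][...,None]
    c=np.concatenate([n*z,z],-1)
    return (c-np.array(f['t']))@np.array(f['R'])   # R^T(c-t)
def save(f,n): cv2.imwrite('pics/'+n,f['image'][...,::-1])
E
python3 - <<'E'
from h import *
import pickle
d={}
for n in('side','top'):
    f=robot.grab_frame(n); save(f,n+'0.png'); d[n]=f
    print(n,np.round(np.array(f['R']),3).tolist(),np.round(-np.array(f['R']).T@np.array(f['t']),3),(f['range_z']>0).mean())
pickle.dump(d,open('f0.pkl','wb'))
print(robot.nose_length,robot.sense())
E
```

```text
pics
side [[0.996, 0.086, 0.011], [0.062, -0.621, -0.781], [-0.06, 0.779, -0.624]] [ 0.564 -0.829  0.907] 0.9421258503401361
top [[0.021, -1.0, 0.002], [-0.997, -0.021, -0.076], [0.076, -0.0, -0.997]] [0.421 0.072 1.383] 0.9960034013605442
0.011 {'t': 0.1, 'joint_pos': array([ 1.20613528,  0.46937818, -0.04858622,  1.53355977,  0.02409549,
        1.14099667, -0.08228531]), 'joint_velocities': array([-8.76092358e-04,  2.15731862e-05,  5.63066190e-04, -3.16233029e-03,
        2.19333974e-04, -3.05082307e-04,  9.99101283e-04]), 'effort': array([ 4.74491571e-04, -5.11518860e+01, -4.70290182e-02, -2.38389087e+01,
        1.08134261e-02,  4.43183308e-03,  8.75493917e-07]), 'tcp_pos': array([ 0.22225064, -0.63683453,  0.24136081]), 'tcp_rot': array([-3.13983703e+00,  6.02497350e-05,  3.35794807e-01]), 'wrist_force': array([-0.27341517, -0.21963866, -0.38617494]), 'torque': array([0.06722546, 0.00036037, 0.01577192]), 'gripper_force': 0.0, 'opening': 0.9997958470923142}
```

View pics/side0.png

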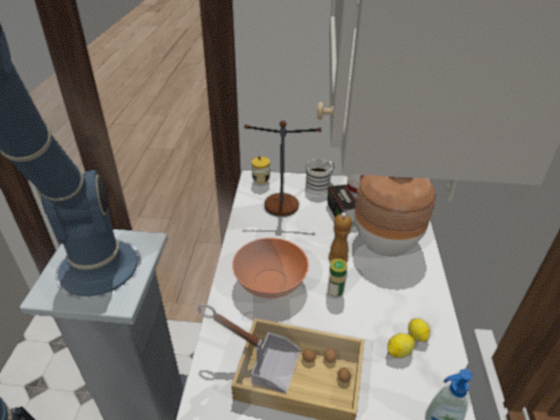

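View pics/top0.png

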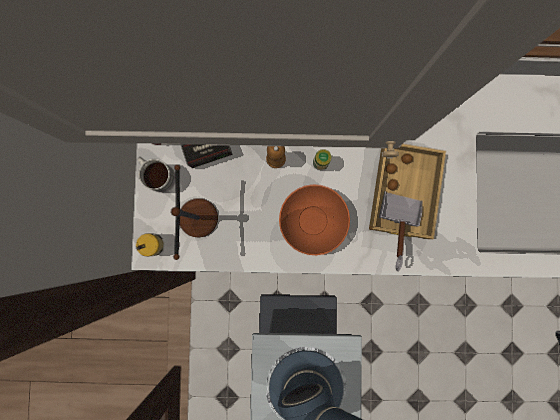

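The side view shows the bin around (300,370), the scoop pan at (278,362) with its eye at (207,313), walnuts at (308,355), (330,355) and (344,374), the bowl at (270,268), the stand foot at (282,204) and the arm balls at (247,127) and (320,130). In the top view the bin is at (408,190), the eye at (402,262), the bowl at (315,220) and the stand arm ends at (178,168) and (178,257).

```bash
cat > m.py <<'E'
from h import *
import pickle
d=pickle.load(open('f0.pkl','rb'))
S,T=d['side'],d['top']; cs,ct=cloud(S),cloud(T)
def hsv(f): return cv2.cvtColor(f['image'],cv2.COLOR_RGB2HSV)
def fitc(p):
    A=np.c_[2*p[:,:2],np.ones(len(p))]; s=np.linalg.lstsq(A,(p[:,:2]**2).sum(1),rcond=None)[0]
    return s[:2],np.sqrt(s[2]+s[0]**2+s[1]**2)
P=np.concatenate([cs.reshape(-1,3),ct.reshape(-1,3)]); src=np.r_[np.zeros(cs[...,0].size),np.ones(ct[...,0].size)]
C=np.concatenate([hsv(S).reshape(-1,3),hsv(T).reshape(-1,3)]).astype(int)
ok=np.r_[S['range_z'].ravel()>0,T['range_z'].ravel()>0]
def box(x,y,z): return ok&(P[:,0]>x[0])&(P[:,0]<x[1])&(P[:,1]>y[0])&(P[:,1]<y[1])&(P[:,2]>z[0])&(P[:,2]<z[1])
if __name__=='__main__':
    np.set_printoptions(precision=4,suppress=True)
    for n,c,l in(('side',cs,[(207,313),(308,355),(330,355),(344,374),(270,268),(282,204),(283,124),(247,127),(320,130),(341,225),(338,266),(261,162)]),('top',ct,[(400,262),(315,220),(178,168),(178,257),(174,212),(391,169),(393,185),(407,158),(276,150),(323,158),(150,243),(200,217)])):
        for u,v in l: print(n,u,v,c[v,u])
    for s in(0,1):
        q=P[box((.35,.75),(-.15,.35),(.066,.085))&(src==s)&(C[:,0]<15)&(C[:,1]>120)]; print('bowl rim',len(q),fitc(q),np.median(q[:,2]))
        q=P[box((.3,.9),(-.5,-.1),(.052,.068))&(src==s)]
        r=cv2.minAreaRect(q[:,:2].astype(np.float32)); print('rim',len(q),r,np.median(q[:,2]))
        q=P[box((.3,.95),(.25,.75),(.01,.024))&(src==s)&(C[:,0]<15)&(C[:,1]>80)]; print('foot',len(q),np.median(q,0),(q.min(0)+q.max(0))/2,np.ptp(q,axis=0))
        q=P[box((.3,.95),(.25,.75),(.25,.34))&(src==s)]; print('arms',len(q),q.min(0),q.max(0)); dd=np.linalg.svd(q-q.mean(0),full_matrices=0)[2]; print(q.mean(0),dd[0])
E
python3 m.py
```

```text
side 207 313 [ 0.3341 -0.1264 -0.0016]
side 308 355 [ 0.5896 -0.2494  0.0371]
side 330 355 [ 0.6383 -0.244   0.0356]
side 344 374 [ 0.668  -0.2893  0.0371]
side 270 268 [0.4771 0.0316 0.0116]
side 282 204 [0.4879 0.3081 0.02  ]
side 283 124 [0.4853 0.3181 0.2995]
side 247 127 [0.3821 0.3174 0.2845]
side 320 130 [0.5911 0.3254 0.2826]
side 341 225 [0.659  0.08   0.1405]
side 338 266 [ 0.6524 -0.0371  0.1068]
side 261 162 [0.4058 0.4402 0.0892]
top 400 262 [ 0.3742 -0.2312  0.1608]
top 315 220 [ 0.486  -0.0191  0.0061]
top 178 168 [0.589  0.3247 0.2852]
top 178 257 [0.3801 0.3163 0.2875]
top 174 212 [0.4837 0.3258 0.3036]
top 391 169 [ 0.6379 -0.2364  0.0312]
top 393 185 [ 0.5906 -0.2415  0.0351]
top 407 158 [ 0.6709 -0.2827  0.0332]
top 276 150 [0.6634 0.0969 0.1494]
top 323 158 [ 0.6517 -0.0316  0.1094]
top 150 243 [0.4093 0.4403 0.0855]
top 200 217 [0.4873 0.3165 0.0185]
bowl rim 168 (array([0.5997, 0.0879]), np.float64(0.11890925238149319)) 0.0709688706313835
rim 2077 ((0.6745721101760864, -0.25324636697769165), (0.26219847798347473, 0.47513532638549805), 83.06395721435547) 0.058739529417531675
foot 561 [0.4873 0.313  0.0175] [0.5169 0.386  0.017 ] [0.4313 0.2377 0.0139]
arms 2922 [0.3    0.3114 0.2501] [0.619  0.5305 0.34  ]
[0.4582 0.4942 0.2945] [ 0.992  -0.126  -0.0014]
bowl rim 661 (array([0.5382, 0.092 ]), np.float64(0.16377515781133156)) 0.07280826966930073
rim 850 ((0.581781804561615, -0.2419068068265915), (0.25749731063842773, 0.26196393370628357), 82.53695678710938) 0.059768241846903186
foot 1003 [0.4834 0.3204 0.0176] [0.5025 0.383  0.0172] [0.4029 0.2314 0.0137]
arms 2882 [0.3001 0.315  0.2501] [0.6525 0.5227 0.34  ]
[0.4716 0.4852 0.2944] [-0.9974  0.0709  0.0125]
```

```bash
cat > m2.py <<'E'
from m import *
np.set_printoptions(precision=4,suppress=True)
for s in(0,1):
    q=P[box((.33,.63),(-.15,.15),(.069,.085))&(src==s)&(C[:,0]<15)&(C[:,1]>100)]; print('bowl rim',len(q),fitc(q),q.min(0),q.max(0))
    q=P[box((.42,.78),(-.42,-.13),(.054,.064))&(src==s)&(C[:,0]>10)&(C[:,0]<28)&(C[:,1]>60)]
    r=cv2.minAreaRect(q[:,:2].astype(np.float32)); print('bin rim',len(q),r)
    q=P[box((.3,.62),(-.42,-.13),(.09,.2))&(src==s)]; u=np.linalg.svd(q-q.mean(0),full_matrices=0)[2][0]; print('handle',len(q),q.mean(0),u,q.min(0),q.max(0))
    lo=q[(q[:,2]<.125)]; hi=q[q[:,2]>.14]; print('  lo',lo.mean(0),'hi',hi.mean(0),hi.min(0),hi.max(0))
    q=P[box((.3,.66),(-.42,-.13),(.0,.055))&(src==s)&(C[:,1]<50)]; print('pan',len(q)); 
    if len(q)>20: print(cv2.minAreaRect(q[:,:2].astype(np.float32)),np.median(q[:,2]))
    # walnuts
    q=P[box((.5,.78),(-.42,-.13),(.018,.06))&(src==s)]
    for c0 in((.590,-.249),(.638,-.240),(.669,-.287)):
        w=q[np.hypot(*(q[:,:2]-c0).T)<.022]; 
        A=np.c_[2*w,np.ones(len(w))]; sol=np.linalg.lstsq(A,(w**2).sum(1),rcond=None)[0]
        print('  nut',len(w),w.mean(0),w[:,2].max(),'sphere',sol[:3],np.sqrt(sol[3]+sol[:3]@sol[:3]))
    f,c=((S,cs),(T,ct))[s]
    sl=(slice(290,420),slice(190,380)) if s==0 else (slice(135,280),slice(360,455))
    cv2.imwrite(f'pics/crop{s}.png',cv2.resize(f['image'][sl][...,::-1],None,fx=4,fy=4,interpolation=2))
E
python3 m2.py; python3 -c "
import cv2
a=cv2.imread('pics/crop0.png');print(a.shape);b=cv2.imread('pics/crop1.png');print(b.shape)"
```

```text
bowl rim 269 (array([ 0.482, -0.013]), np.float64(0.09516503189932916)) [ 0.386  -0.1116  0.0691] [0.5771 0.086  0.0783]
bin rim 1437 ((0.573338508605957, -0.28192681074142456), (0.17942112684249878, 0.254886656999588), 81.25621795654297)
handle 523 [ 0.4094 -0.2433  0.1217] [ 0.8593 -0.2039 -0.469 ] [ 0.3467 -0.2622  0.0901] [ 0.4715 -0.2256  0.164 ]
  lo [ 0.4319 -0.2489  0.1079] hi [ 0.37   -0.2333  0.1542] [ 0.3467 -0.2395  0.14  ] [ 0.3902 -0.2263  0.164 ]
pan 4175
((0.4930519461631775, -0.26555711030960083), (0.3321472108364105, 0.27132710814476013), 0.24123990535736084) 0.0037138158317127426
  nut 157 [ 0.592  -0.2453  0.0314] 0.04032846635035769 sphere [ 0.5923 -0.24    0.0236] 0.014929240706395203
  nut 143 [ 0.6382 -0.2406  0.0312] 0.04126061595278038 sphere [ 0.6391 -0.237   0.0247] 0.013585328140376883
  nut 174 [ 0.6679 -0.2872  0.0307] 0.03879076795330791 sphere [ 0.669  -0.2832  0.0229] 0.014760419695954324
bowl rim 497 (array([ 0.4848, -0.0117]), np.float64(0.09538954170908737)) [ 0.388  -0.1102  0.069 ] [0.5814 0.0861 0.0817]
bin rim 683 ((0.5772557854652405, -0.2818272113800049), (0.1775026172399521, 0.2561643421649933), 81.81424713134766)
handle 269 [ 0.4133 -0.2406  0.1246] [-0.8633  0.1876  0.4685] [ 0.3497 -0.2594  0.0901] [ 0.4869 -0.2253  0.1663]
  lo [ 0.4421 -0.2467  0.1082] hi [ 0.3722 -0.232   0.1566] [ 0.3497 -0.2396  0.1409] [ 0.4049 -0.2253  0.1663]
pan 4195
((0.4952024817466736, -0.27480077743530273), (0.28989362716674805, 0.3292563557624817), 89.9291763305664) 0.002957248842529055
  nut 89 [ 0.5934 -0.2408  0.0332] 0.04501605305512155 sphere [ 0.5944 -0.2418  0.0267] 0.013439060751489587
  nut 94 [ 0.6419 -0.2357  0.032 ] 0.04082523622793391 sphere [ 0.6425 -0.2369  0.0255] 0.01395678161096751
  nut 95 [ 0.6724 -0.2818  0.0324] 0.04303786336884199 sphere [ 0.673  -0.2833  0.0265] 0.01366764578522063
(520, 760, 3)
(580, 380, 3)
```

View pics/crop1.png

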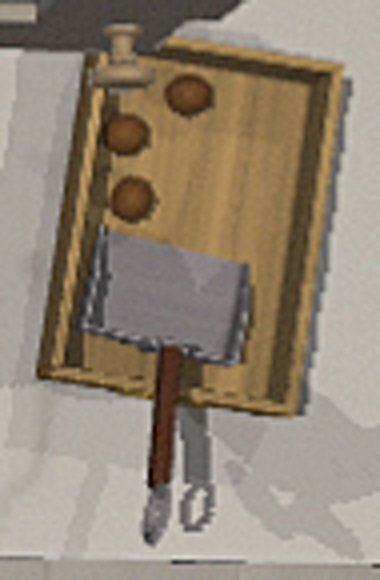

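View pics/crop0.png

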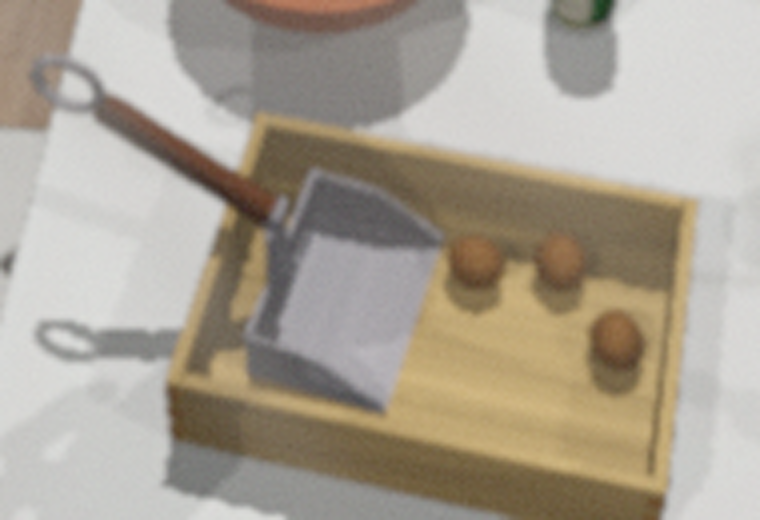

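```bash
cat > k.py <<'E'
from h import *
from scipy.spatial.transform import Rotation as Ro
np.set_printoptions(precision=3,suppress=True)
B=np.array([.5753,-.2819,0.]); BY=-.148      # bin
O0=np.array([.4845,-.258,.008]); Y0=-.223    # scoop at start
BOWL=np.array([.4835,-.0125,0]); ST=np.array([.4855,.3208,0]); SY=.04
GRIP=np.array([-.040,0,.089]); EYE=np.array([-.118,0,.134]); LIP=np.array([.078,0,0])
FLIP=False
def binpt(x,y,z): return B+Ro.from_euler('z',BY).apply([x,y,z])
def stpt(x,y,z): return ST+Ro.from_euler('z',SY).apply([x,y,z])
def scoopR(yaw,pitch): return Ro.from_euler('xyz',[0,pitch,yaw])
def tool(pt,at,yaw,pitch=0,flip=None,grip=GRIP):
    """TCP pose that puts scoop point pt at world 'at'."""
    R=scoopR(yaw,pitch); o=np.array(at)-R.apply(pt)
    tcp=o+R.apply(grip+[0,0,-.008])
    f=FLIP if flip is None else flip
    M=np.array([[1,0,0],[0,-1,0],[0,0,-1.]]) if f else np.diag([-1,1,-1.])
    return tcp,(R*Ro.from_matrix(M)).as_euler('xyz')
E
python3 - <<'E'
from k import *
r=np.radians
W=[('grasp',tool(GRIP,O0+scoopR(Y0,0).apply(GRIP),Y0)) ]
def ws(f,s):
    y=s*np.pi/2
    return dict(grasp=tool(GRIP,O0+scoopR(Y0,0).apply(GRIP),Y0,0,f),
    push=tool(LIP,binpt(.118,.018,.008),BY,0,f), tilt=tool(LIP,binpt(.116,.018,.045),BY,r(-28),f),
    lift=tool(LIP,binpt(.09,.018,.2),BY,r(-28),f), carry=tool(LIP,BOWL+[0,-s*.03,.2],y,r(-25),f),
    pour=tool(LIP,BOWL+[0,-s*.03,.09],y,r(45),f),
    pre=tool(EYE,stpt(-.15,0,.285),y+SY,r(45),f), hang=tool(EYE,stpt(-.076,0,.285),y+SY,r(45),f),hang50=tool(EYE,stpt(-.076,0,.27),y+SY,r(50),f),pre30=tool(EYE,stpt(-.15,0,.285),y+SY,r(30),f),far=tool(EYE,stpt(.15,0,.285),y+SY,r(45),f))
for f in(False,True):
  for s in(1,-1):
    for n,(p,o) in ws(f,s).items():
        q=robot.inverse_kinematics(p,o); print(f,s,n,p,None if q is None else np.array(q))
E
```

```text
False 1 grasp [ 0.445 -0.249  0.089] [ 0.935  0.483 -0.641  2.035  0.418  0.754  1.386]
False 1 push [ 0.578 -0.264  0.089] [ 0.815  0.659 -0.65   1.74   0.488  0.911  1.382]
False 1 tilt [ 0.552 -0.26   0.061] [ 1.077  0.625 -0.818  2.131  1.392  0.295  0.584]
False 1 lift [ 0.526 -0.256  0.216] [ 1.061  0.252 -0.697  2.072  0.09   0.402  1.766]
False 1 carry [ 0.483 -0.184  0.224] [ 0.423  0.348  0.091  1.836 -0.437  1.218 -2.423]
False 1 pour [ 0.483 -0.069  0.231] [ 0.517  0.593 -1.175  1.993  1.065  1.687  2.065]
False 1 pre [0.335 0.332 0.192] [-0.353  0.879 -1.183  1.722  0.746  1.95   1.392]
False 1 hang [0.409 0.335 0.192] [-0.381  0.829 -0.995  1.616  0.785  1.909  1.608]
False 1 hang50 [0.409 0.327 0.176] [-0.395  0.89  -0.996  1.616  0.816  1.976  1.566]
False 1 pre30 [0.334 0.356 0.2  ] [-0.283  0.74  -1.179  1.757  0.704  1.693  1.5  ]
False 1 far [0.635 0.344 0.192] [-0.395  0.98  -0.807  1.144  1.026  1.982  2.051]
False -1 grasp [ 0.445 -0.249  0.089] [ 0.935  0.483 -0.641  2.035  0.418  0.754  1.386]
False -1 push [ 0.578 -0.264  0.089] [ 0.815  0.659 -0.65   1.74  
[... 1875 characters left out ...]
 1.763  0.08   0.815 -1.424]
True -1 tilt [ 0.552 -0.26   0.061] [ 1.077  0.625 -0.818  2.131  1.392  0.295 -2.558]
True -1 lift [ 0.526 -0.256  0.216] [ 0.711  0.199 -0.292  2.089 -0.201  0.399 -1.114]
True -1 carry [0.483 0.159 0.224] [ 0.228  0.609 -1.175  1.817  0.789  1.548  1.944]
True -1 pour [0.483 0.044 0.231] [ 0.284  0.32  -0.046  2.018 -0.818  1.185 -2.43 ]
True -1 pre [0.336 0.297 0.192] None
True -1 hang [0.41  0.3   0.192] [ 0.212  0.325 -0.612  2.2   -1.015  0.669 -2.631]
True -1 hang50 [0.41  0.308 0.176] [ 0.497  0.514 -0.97   2.216 -0.946  0.506 -2.625]
True -1 pre30 [0.337 0.274 0.2  ] None
True -1 far [0.636 0.309 0.192] [ 0.547  1.012 -1.331  1.668  0.361  0.752  2.561]
```

```bash
sed -i 's/^FLIP=False/FLIP=True/' k.py; python3 - <<'E'
from k import *
g=O0+scoopR(Y0,0).apply(GRIP)
p,o=tool(GRIP,g,Y0)
robot.goto(p+[0,0,.15],o)
print(robot.move_straight(p,contact_N=8),robot.sense()['tcp_pos']-p)
robot.grip(0,100)
s=robot.sense(); print(s['t'],s['opening'],s['gripper_force'],s['wrist_force'],s['tcp_pos'],s['joint_pos'])
f=robot.grab_frame('side'); c=cloud(f)
q=c[(f['range_z']>0)&(c[...,0]>.3)&(c[...,0]<.4)&(c[...,1]>-.3)&(c[...,1]<-.15)&(c[...,2]>.125)&(c[...,2]<.2)]
q=q[q[:,2]<.175]; print('ring',len(q),q.mean(0),q.min(0),q.max(0))
cv2.imwrite('pics/g.png',cv2.resize(f['image'][270:420,160:400][...,::-1],None,fx=3,fy=3))
E
```

```text
False [ 0.001 -0.     0.001]
3.55 0.14395921487852342 97.45344758033752 [-0.971  1.15   5.331] [ 0.445 -0.249  0.089] [ 0.553  0.407 -0.156  2.056  0.097  0.685 -1.459]
ring 189 [ 0.375 -0.235  0.141] [ 0.347 -0.247  0.125] [ 0.4   -0.226  0.165]
```

View pics/g.png

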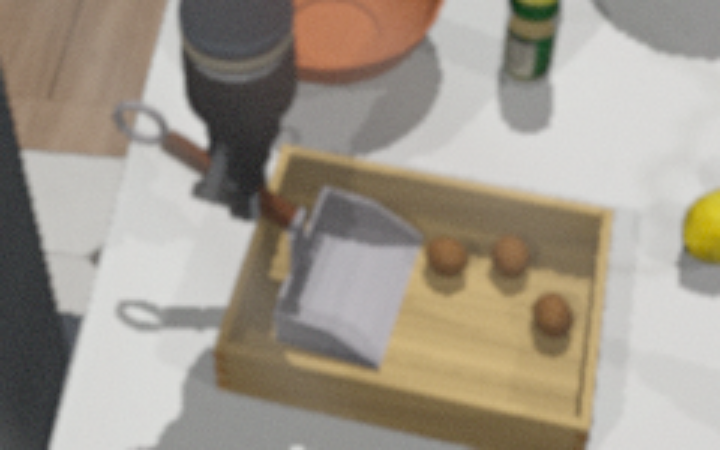

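```bash
python3 - <<'E'
from k import *
r=np.radians
def mv(pt,at,yaw,pitch,**k):
    p,o=tool(pt,at,yaw,pitch); c=robot.move_straight(p,attitude=o,**k); s=robot.sense(); print(c,round(s['t'],2),s['tcp_pos']-p,s['wrist_force']); return c
mv(LIP,binpt(-.013,.016,.008),BY,r(1.5),vel=.05)
mv(LIP,binpt(.085,.018,.008),BY,r(1.5),vel=.08,contact_N=25)
c=mv(LIP,binpt(.1195,.018,.008),BY,r(1.5),vel=.04,contact_N=15)
s=robot.sense(); print(s['tcp_pos'],s['opening'])
f=robot.grab_frame('side'); cv2.imwrite('pics/p.png',cv2.resize(f['image'][270:420,200:400][...,::-1],None,fx=4,fy=4)[:600])
E
```

```text
False 3.87 [ 0.001  0.    -0.   ] [1.128 1.17  0.001]
False 5.24 [ 0.  0. -0.] [ 0.288 -0.378  0.403]
False 6.26 [ 0.  0. -0.] [-1.374 -0.121  1.881]
[ 0.582 -0.265  0.092] 0.14595030916097138
```

View pics/p.png

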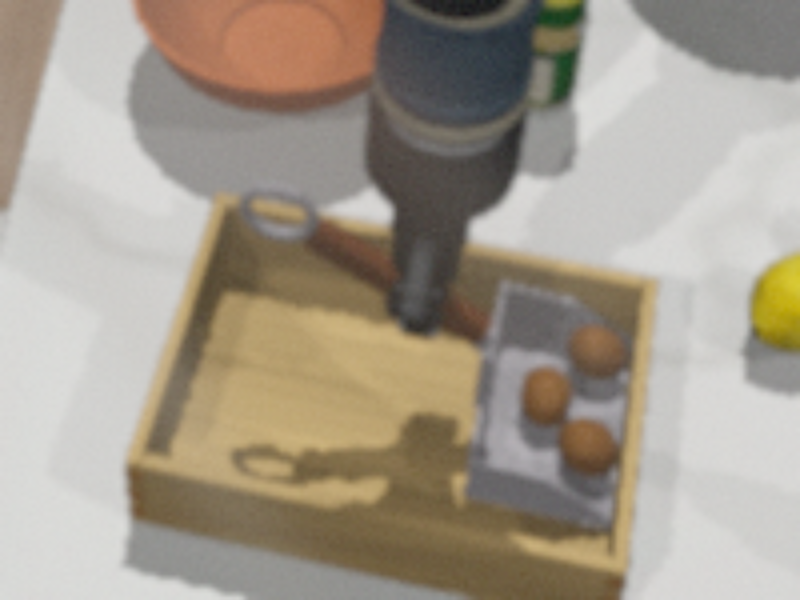

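All three walnuts are in the pan, at (597,350), (547,395) and (587,447). Next I tilt back, lift and check.

```bash
cat >> k.py <<'E'
r=np.radians
def mv(pt,at,yaw,pitch,**k):
    p,o=tool(pt,at,yaw,pitch); c=robot.move_straight(p,attitude=o,**k); s=robot.sense(); print(c,round(s['t'],2),s['tcp_pos']-p,s['wrist_force']); return c
E
python3 - <<'E'
from k import *
for a in(8,16,24): mv(LIP,binpt(.118-.0003*a,.018,.011+.078*np.sin(r(a))),BY,r(-a),vel=.04)
mv(LIP,binpt(.095,.018,.06+.078*np.sin(r(24))),BY,r(-24),vel=.08)
mv(LIP,binpt(.08,.018,.215),BY,r(-24),vel=.12)
robot.sleep(.2)
f=robot.grab_frame('side'); cv2.imwrite('pics/l.png',cv2.resize(f['image'][220:420,200:400][...,::-1],None,fx=3,fy=3))
print(robot.sense()['joint_pos'])
E
```

```text
False 6.89 [ 0. -0. -0.] [ 0.494 -0.282 -2.757]
False 7.36 [ 0.001 -0.     0.   ] [ 0.381 -0.959 -1.584]Traceback (most recent call last):
  File "<stdin>", line 2, in <module>
  File "k.py", line 21, in mv
    p,o=tool(pt,at,yaw,pitch); c=robot.move_straight(p,attitude=o,**k); s=robot.sense(); print(c,round(s['t'],2),s['tcp_pos']-p,s['wrist_force']); return c
                                 ~~~~~~~~~~~~~~~~~~~^^^^^^^^^^^^^^^^^^
plant.IKError: the arm cannot follow that straight line within its joint ranges
```

```bash
python3 - <<'E'
from k import *
print(robot.sense()['joint_pos'])
mv(LIP,binpt(.108,.018,.05),BY,r(-17),vel=.04)
mv(LIP,binpt(.09,.018,.12),BY,r(-17),vel=.08)
mv(LIP,binpt(.07,.018,.20),BY,r(-18),vel=.12)
robot.sleep(.2)
f=robot.grab_frame('side'); cv2.imwrite('pics/l.png',cv2.resize(f['image'][220:420,200:400][...,::-1],None,fx=3,fy=3))
print(robot.sense()['joint_pos'])
q0=robot.sense()['joint_pos']
for y in (0,30,60,90):
    for n,a in(('carry',tool(LIP,BOWL+[0,-.03,.2],r(y),r(-18))),('carry hi',tool(LIP,BOWL+[0.0,-.05,.23],r(y),r(-18)))):
        q=robot.inverse_kinematics(*a); print(y,n,a[0],None if q is None else np.array(q))
E
```

```text
[ 0.576  0.482 -0.22   2.005  0.088  0.394 -1.401]
False 7.92 [ 0. -0.  0.] [-0.617  0.621 -2.455]
False 8.97 [-0.     0.    -0.001] [-0.418 -0.347 -3.029]
False 9.78 [-0.     0.    -0.001] [ 0.494 -0.558 -2.55 ]
[ 0.701  0.195 -0.306  1.977 -0.035  0.677 -1.285]
0 carry [ 0.346 -0.042  0.241] [ 0.617 -0.243 -0.491  2.371 -0.24   0.685 -1.287]
0 carry hi [ 0.346 -0.062  0.271] [ 0.664 -0.274 -0.449  2.318 -0.262  0.778 -1.199]
30 carry [ 0.365 -0.111  0.241] [ 0.928 -0.09  -0.509  2.265 -0.415  0.809 -0.364]
30 carry hi [ 0.365 -0.131  0.271] [ 0.959 -0.11  -0.477  2.205 -0.405  0.902 -0.335]
60 carry [ 0.415 -0.161  0.241] [ 1.004  0.142 -0.568  2.054 -0.29   0.962  0.085]
60 carry hi [ 0.415 -0.181  0.271] [ 1.027  0.124 -0.546  1.994 -0.289  1.047  0.107]
90 carry [ 0.483 -0.18   0.241] [ 0.944  0.358 -0.643  1.814 -0.095  1.14   0.365]
90 carry hi [ 0.483 -0.2    0.271] [ 0.964  0.342 -0.631  1.757 -0.102  1.217  0.391]
```

View pics/l.png

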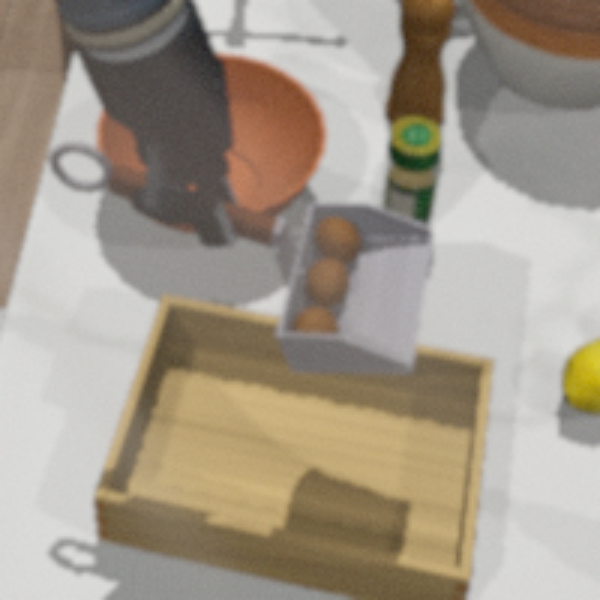

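Walnuts sit in a row at the pan's back: (337,237), (327,280) and (315,320). Next I swing to yaw 90 and pour.

```bash
python3 - <<'E'
from k import *
T=GRIP+[0,0,-.008]
a=robot.sense()['tcp_pos']; b=tool(LIP,BOWL+[0,-.035,.20],r(90),r(-18))[0]
for y in np.linspace(BY,r(90),8)[1:]:
    w=(y-BY)/(r(90)-BY); mv(T,a+(b-a)*w,y,r(-18),vel=.02)
lip=BOWL+[0,-.035,.11]
mv(LIP,lip,r(90),r(-14),vel=.1)
robot.sleep(.1)
for p in(-5,3,12,22,33): mv(LIP,lip+[0,0,-.01 if p>0 else 0],r(90),r(p),vel=.05)
robot.sleep(.5)
f=robot.grab_frame('top'); g=robot.grab_frame('side')
cv2.imwrite('pics/b.png',np.hstack([cv2.resize(f['image'][150:290,250:390][...,::-1],(400,400)),cv2.resize(g['image'][210:330,210:330][...,::-1],(400,400))]))
print(robot.sense()['joint_pos'])
E
```

```text
False 10.73 [ 0. -0. -0.] [ 0.227  0.457 -3.356]
False 11.42 [ 0. -0.  0.] [-0.487  0.218 -2.104]
False 12.1 [ 0. -0.  0.] [ 0.35  -0.883 -2.289]
False 12.78 [-0. -0. -0.] [ 0.142 -0.536 -3.185]
False 13.47 [-0. -0. -0.] [ 0.59   0.246 -2.218]
False 14.15 [-0. -0. -0.] [ 0.03  -0.141 -1.931]
False 14.83 [-0. -0. -0.] [-0.106  0.375 -1.924]
False 15.79 [ 0.001 -0.     0.001] [ 0.585 -0.616 -3.4  ]
False 16.49 [-0. -0.  0.] [ 0.367  0.007 -2.476]
False 16.9 [-0. -0. -0.] [-0.931 -0.412 -1.927]
False 17.5 [-0.    -0.001 -0.   ] [ 0.372 -0.477 -2.322]
False 18.15 [-0.    -0.001 -0.   ] [-0.066  0.45  -2.162]
False 18.85 [-0.    -0.001 -0.   ] [ 0.068  0.699 -1.896]
[ 0.244  0.274 -0.529  2.01   0.749  1.199 -0.673]
```

View pics/b.png

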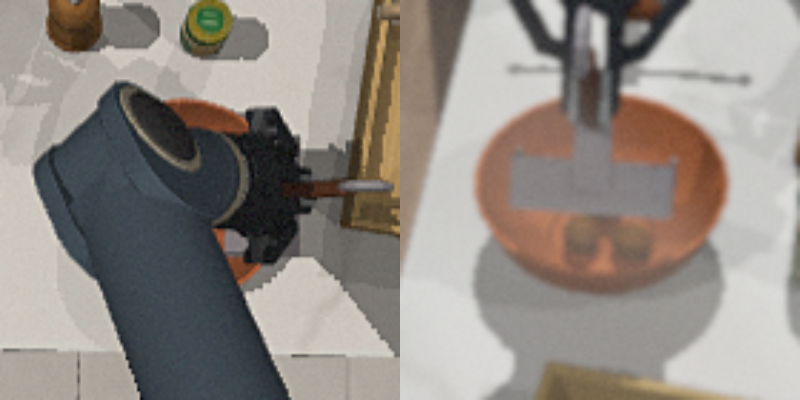

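Two walnuts show in the bowl at (580,240) and (630,240) in the side crop, and the third is probably hidden behind the pan. I'll tilt further, raise the scoop, count the walnuts numerically and check hang options.

```bash
python3 - <<'E'
from k import *
lip=BOWL+[0,-.035,.10]
mv(LIP,lip+[0,0,.01],r(90),r(45),vel=.06); robot.sleep(.3)
mv(LIP,lip+[0,-.05,.16],r(90),r(40),vel=.15)
mv(GRIP,[.43,-.12,.36],r(90),r(20),vel=.15)
for n in('top','side'):
    f=robot.grab_frame(n); c=cloud(f); h=cv2.cvtColor(f['image'],cv2.COLOR_RGB2HSV).astype(int)
    m=(np.hypot(c[...,0]-BOWL[0],c[...,1]-BOWL[1])<.08)&(c[...,2]>0)&(c[...,2]<.07)
    print(n,m.sum(),'val pct',np.percentile(h[m][:,2],[5,15,30,60]),'sat',np.percentile(h[m][:,1],[5,30,60]))
    k=(m&(h[...,2]<np.median(h[m][:,2])*.72)).astype(np.uint8)
    N,L,st,_=cv2.connectedComponentsWithStats(k)
    for i in range(1,N):
        if st[i,4]>15: print('  blob',st[i],c[L==i].mean(0),c[L==i][:,2].max())
    if n=='top': t=f
    cv2.imwrite(f'pics/c_{n}.png',f['image'][...,::-1])
a=cv2.imread('pics/c_top.png')[150:290,250:390]; b=cv2.imread('pics/c_side.png')[210:330,210:330]
cv2.imwrite('pics/c.png',np.hstack([cv2.resize(a,(400,400)),cv2.resize(b,(400,400))]))
for y in(-45,-55,-65,-75,-85):
  for pi in(35,45):
    for n,x,z in(('pre',-.15,.285),('hang',-.08,.285)):
        q=robot.inverse_kinematics(*tool(EYE,stpt(x,0,z),r(y)+SY,r(pi))); print(y,pi,n,None if q is None else np.array(q))
E
```

```text
False 20.17 [ 0. -0. -0.] [ 0.029 -0.028 -2.024]
False 21.68 [-0.     0.    -0.001] [-0.536  0.868 -3.05 ]
False 22.31 [ 0.  0. -0.] [ 0.426 -0.513 -1.25 ]
top 1476 val pct [ 89.75 112.25 124.   139.  ] sat [154. 163. 169.]
  blob [286 204   6  14  29] [0.509 0.059 0.036] 0.04407443227524853
  blob [314 206  11   8  33] [ 0.515 -0.031  0.027] 0.03720220641678426
  blob [300 216  11  11  45] [0.482 0.009 0.026] 0.04059484132244458
side 2019 val pct [124. 138. 152. 168.] sat [ 13. 105. 116.]
  blob [275 284   9   4  19] [ 0.508 -0.038  0.021] 0.02523710162912874
-45 35 pre [-0.038  0.371 -0.485  1.988 -0.467  1.076 -2.55 ]
-45 35 hang [-0.054  0.463 -0.437  1.837 -0.418  1.143 -2.562]
-45 45 pre [-0.031  0.438 -0.453  1.993 -0.602  1.138 -2.423]
-45 45 hang [-0.047  0.524 -0.406  1.838 -0.554  1.212 -2.448]
-55 35 pre [-0.031  0.316 -0.451  2.06  -0.563  0.995 -2.602]
-55 35 hang [-0.052  0.409 -0.396  1.913 -0.512  1.055 -2.617]
-55 45 pre [-0.007  0.385 -0.435  2.073 -0.713  1.048 -2.448]
-55 45 hang [-0.023  0.472 -0.388  1.921 -0.658  1.112 -2.482]
-65 35 pre [-0.034  0.259 -0.419  2.133 -0.661  0.911 -2.657]
-65 35 hang [-1.054  0.455  0.916  2.044 -0.988  1.286 -2.281]
-65 45 pre [ 0.011  0.33  -0.422  2.155 -0.834  0.955 -2.468]
-65 45 hang [-0.005  0.419 -0.374  2.007 -0.769  1.009 -2.511]
-75 35 pre [-1.184  0.237  0.915  2.261 -0.985  1.034 -2.459]
-75 35 hang [-0.935  0.332  0.719  2.114 -0.977  1.091 -2.459]
-75 45 pre [ 0.022  0.273 -0.417  2.237 -0.967  0.859 -2.483]
-75 45 hang [-0.003  0.363 -0.357  2.094 -0.895  0.905 -2.531]
-85 35 pre [-1.233  0.149  0.912  2.331 -1.015  0.88  -2.607]
-85 35 hang [-0.966  0.267  0.718  2.188 -1.026  0.962 -2.577]
-85 45 pre [ 0.356  0.278 -0.799  2.302 -1.009  0.667 -2.59 ]
-85 45 hang [-0.006  0.308 -0.351  2.179 -1.034  0.795 -2.547]
```

View pics/c.png

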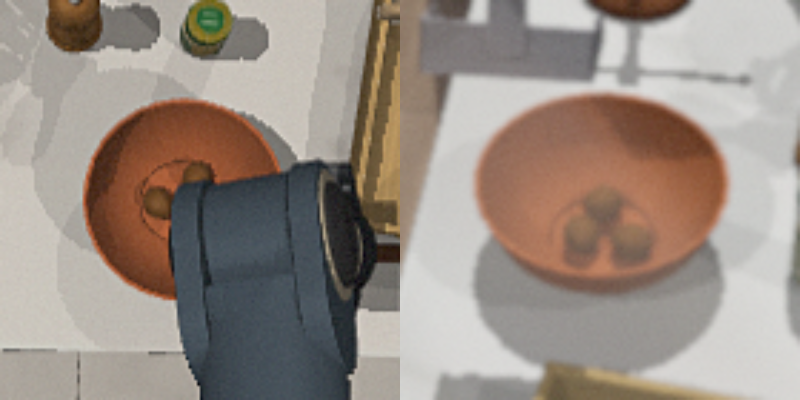

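All three walnuts lie in the bowl, at (605,203), (580,236) and (632,240) in the side crop. Next I turn the scoop to yaw -70 and go to the pre-hang pose, then measure the eye against the arm.

```bash
cat > e.py <<'E'
from k import *
def look(eye):
    for n in('side','top'):
        f=robot.grab_frame(n); c=cloud(f); ok=f['range_z']>0
        h=cv2.cvtColor(f['image'],cv2.COLOR_RGB2HSV)
        q=c[ok&(np.linalg.norm(c-eye,axis=-1)<.032)&(c[...,2]>eye[2]-.005)]
        b=c[ok&(np.linalg.norm(c-stpt(-.105,0,.283),axis=-1)<.016)]
        print(n,'ring',len(q),len(q) and (q.mean(0),q.min(0),q.max(0)),'exp',eye,'ball',len(b),len(b) and (b.mean(0),b.max(0)),'exp',stpt(-.105,0,.283))
E
python3 - <<'E'
from e import *
Y=r(-70)+SY
for w,y in((.2,50),(.45,10),(.7,-30)):
    robot.goto(*tool(GRIP,np.array([.43,-.12,.36])*(1-w)+np.array([.35,.22,.34])*w,r(y),r(25)))
robot.goto(*tool(EYE,stpt(-.17,0,.37),Y,r(42)))
s=robot.sense(); print(s['t'],s['tcp_pos'],s['joint_pos'])
mv(EYE,stpt(-.165,0,.290),Y,r(45),vel=.1)
robot.sleep(.2); look(stpt(-.165,0,.290))
f=robot.grab_frame('side'); g=robot.grab_frame('top')
cv2.imwrite('pics/h.png',np.hstack([cv2.resize(f['image'][90:230,190:330][...,::-1],(400,400)),cv2.resize(g['image'][190:290,150:250][...,::-1],(400,400))]))
print(robot.sense()['joint_pos'])
E
```

```text
25.325 [0.325 0.293 0.279] [-0.146  0.099 -0.239  2.147 -0.829  1.081 -2.659]
False 26.28 [0.001 0.    0.   ] [ 1.077 -0.335 -2.017]
side ring 0 0 exp [0.321 0.314 0.29 ] ball 0 0 exp [0.381 0.317 0.283]
top ring 59 (array([0.324, 0.312, 0.307]), array([0.314, 0.295, 0.286]), array([0.332, 0.334, 0.316])) exp [0.321 0.314 0.29 ] ball 45 (array([0.384, 0.322, 0.287]), array([0.394, 0.328, 0.293])) exp [0.381 0.317 0.283]
[-0.13   0.254 -0.255  2.23  -0.953  0.945 -2.436]
```

View pics/h.png

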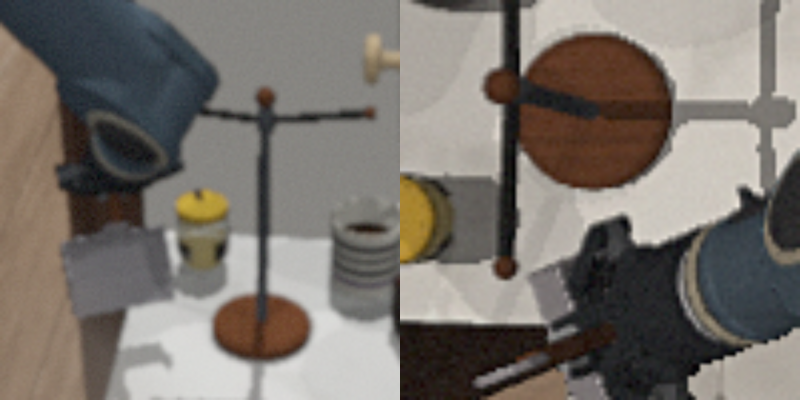

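The top crop shows the eye near (490,378) and the arm's end ball at (505,267), close to in line along the arm. I've used all 10 pictures, so from here I measure numerically.

```bash
python3 - <<'E'
from e import *
f=robot.grab_frame('top'); c=cloud(f).reshape(-1,3); h=cv2.cvtColor(f['image'],cv2.COLOR_RGB2HSV).reshape(-1,3).astype(int)
m=(c[:,2]>.262)&(c[:,2]<.33)&(abs(c[:,1]-.317)<.04)&(c[:,0]>.29)
for a in np.arange(.30,.50,.01):
    k=m&(c[:,0]>=a)&(c[:,0]<a+.01)
    if k.any(): print(round(a,2),k.sum(),c[k].mean(0),c[k][:,1].min(),c[k][:,1].max(),c[k][:,2].max(),h[k].mean(0).round())
E
```

```text
0.31 21 [0.317 0.323 0.299] 0.3071490860270617 0.33594998389828606 0.3117333682099765 [76. 40. 96.]
0.32 47 [0.325 0.308 0.299] 0.2954510107126045 0.3265353282293508 0.31636791075208337 [89. 39. 92.]
0.33 15 [0.331 0.303 0.283] 0.2962021081089864 0.31436665226895383 0.30381377612403404 [23. 98. 68.]
0.37 15 [0.378 0.322 0.287] 0.3170377885175282 0.32859883087191705 0.2904985485377892 [ 10. 131.  74.]
0.38 22 [0.385 0.322 0.287] 0.3164047702610121 0.3282478425033846 0.2905074629960782 [ 27. 118.  64.]
0.39 19 [0.395 0.322 0.285] 0.3178995206857987 0.32730057995138595 0.2894318870229594 [60. 59. 40.]
0.4 23 [0.405 0.321 0.282] 0.2773728848870586 0.32827189617889774 0.2867582417976953 [59. 40. 42.]
0.41 21 [0.415 0.322 0.283] 0.31833137071477535 0.3291949587444764 0.2885075939080706 [54. 46. 33.]
0.42 16 [0.425 0.323 0.281] 0.3187073295234497 0.3269405375030094 0.28417403293771926 [45. 81. 27.]
0.43 16 [0.435 0.323 0.281] 0.31982584262101815 0.32813603983166373 0.2840226080337398 [54. 73. 34.]
0.44 20 [0.445 0.324 0.279] 0.3203043804093692 0.328413370690432 0.2824553322070654 [79. 79. 39.]
0.45 19 [0.456 0.324 0.278] 0.319685239987851 0.3286841135134287 0.2826188461470155 [66. 52. 49.]
0.46 20 [0.465 0.324 0.276] 0.32056975109043406 0.3297455326069679 0.2803793704841937 [69. 56. 50.]
0.47 28 [0.476 0.324 0.285] 0.31809150222435223 0.33100230308279666 0.3048692788202825 [45. 89. 50.]
0.48 49 [0.485 0.322 0.297] 0.3145619772435396 0.3354154578084042 0.30813033474365004 [ 32. 121.  69.]
0.49 31 [0.494 0.324 0.296] 0.31575315234735385 0.3331994851052752 0.3085461263580679 [ 26. 103.  66.]
```

```bash
sed -i 's/^BOWL=.*/BOWL=np.array([.4835,-.0125,0]); ST=np.array([.4855,.3250,0]); SY=.03/' k.py; python3 - <<'E'
from e import *
Y=r(-70)+.04; D=np.array([.002,.0015,.0015])
ax=lambda x:stpt(x,0,.27-.1228*x)-D
mv(EYE,ax(-.15),Y,r(47),vel=.05)
c=mv(EYE,ax(-.082),Y,r(47),vel=.05,contact_N=5)
f=robot.grab_frame('top'); q=cloud(f).reshape(-1,3)
m=(q[:,2]>.262)&(q[:,2]<.33)&(abs(q[:,1]-.322)<.04)&(q[:,0]>.29)
for a in np.arange(.34,.46,.01):
    k=m&(q[:,0]>=a)&(q[:,0]<a+.01)
    if k.any(): print(round(a,2),k.sum(),q[k].mean(0),q[k][:,1].min(),q[k][:,1].max(),q[k][:,2].max())
E
```

```text
False 27.18 [ 0. -0. -0.] [ 0.313  0.556 -2.376]
False 28.69 [-0.  0.  0.] [ 0.02  -0.415 -1.65 ]
0.37 13 [0.377 0.323 0.286] 0.3170620424724643 0.32896632074045046 0.2905495088868119
0.38 24 [0.385 0.322 0.288] 0.31626996104070343 0.3278351626172649 0.2946902133204822
0.39 32 [0.396 0.327 0.287] 0.31807993366480775 0.3394157413527837 0.29906652220845675
0.4 42 [0.405 0.319 0.294] 0.3030566162642869 0.3365490201928057 0.3019331245946027
0.41 32 [0.414 0.317 0.284] 0.3012312977252353 0.32872468578282976 0.29553588801255537
0.42 15 [0.425 0.323 0.282] 0.31877528740773636 0.32708648796464895 0.28527406565526114
0.43 16 [0.435 0.324 0.28 ] 0.31954346472393136 0.3275385049897022 0.2835561203597827
0.44 20 [0.445 0.324 0.279] 0.31971032605001176 0.32872988660812047 0.28293954044670455
0.45 19 [0.456 0.324 0.277] 0.3192712097746805 0.3287584812247287 0.28223381365630196
```

```bash
python3 - <<'E'
from e import *
Y=r(-70)+.04; D=np.array([.002,.0015,.0015])
c=mv(EYE,stpt(-.080,0,.2798-.0125)-D,Y,r(50),vel=.02,contact_N=3)
robot.sleep(.2); print(robot.sense()['wrist_force'])
def ring():
    f=robot.grab_frame('top'); q=cloud(f).reshape(-1,3)
    for a in np.arange(.35,.45,.01):
        k=(q[:,2]>.255)&(q[:,2]<.33)&(abs(q[:,1]-.322)<.04)&(q[:,0]>=a)&(q[:,0]<a+.01)
        if k.any(): print(round(a,2),k.sum(),q[k].mean(0),q[k][:,1].min(),q[k][:,1].max(),q[k][:,2].max())
ring()
E
```

```text
True 29.27 [-0.001 -0.001  0.004] [-0.103  0.389  3.685]
[0.185 2.088 4.191]
0.37 12 [0.377 0.323 0.286] 0.3171641528735897 0.32843879875564314 0.29079611912721787
0.38 24 [0.385 0.322 0.288] 0.3161237183915437 0.3275833779227679 0.29123254098608103
0.39 27 [0.396 0.327 0.283] 0.31800826323722703 0.3397992670511531 0.29106474232837704
0.4 42 [0.405 0.321 0.285] 0.30541111519776293 0.33952830743661466 0.2937797643548951
0.41 38 [0.413 0.316 0.282] 0.3018258932935369 0.32860166043575845 0.28941203530669196
0.42 16 [0.425 0.323 0.282] 0.3188720044557935 0.32718904447149644 0.28588587570951546
0.43 16 [0.435 0.323 0.28 ] 0.3200926629756007 0.3270016884552785 0.28487892568475154
0.44 19 [0.445 0.324 0.279] 0.319848127362706 0.3281790513291515 0.2823044695135362
0.45 20 [0.456 0.324 0.278] 0.31972489822352623 0.3292406378919165 0.2847333194520638
```

```bash
python3 - <<'E'
from e import *
s=robot.sense(); p=s['tcp_pos']
robot.move_straight(p+[0,0,.001],vel=.01); robot.sleep(.2)
robot.grip(.5); robot.sleep(.3)
z=Ro.from_euler('xyz',robot.sense()['tcp_rot']).apply([0,0,1]); p=robot.sense()['tcp_pos']
print(z,robot.sense()['t'],robot.sense()['wrist_force'])
robot.move_straight(p-z*.06,vel=.06)
robot.move_straight(p-z*.14+[0,-.02,0],vel=.12)
p=robot.sense()['tcp_pos']; 
try: robot.move_straight(p+[-.0,-.12,.05],vel=.15)
except robot.IKError as e: print(e)
robot.sleep(1.5); print(robot.sense()['t'])
for i in range(3):
  for n in('top','side'):
    f=robot.grab_frame(n); q=cloud(f).reshape(-1,3); h=cv2.cvtColor(f['image'],cv2.COLOR_RGB2HSV).reshape(-1,3).astype(int)
    b=lambda z0,z1:(q[:,2]>z0)&(q[:,2]<z1)&(abs(q[:,1]-.322)<.09)&(q[:,0]>.33)&(q[:,0]<.475)
    k=b(.02,.13)&(q[:,1]<.39)&(h[:,1]<60); k2=b(.255,.33)&(q[:,0]>.395)&(q[:,0]<.42)
    for w in(k,k2):
        if w.sum()>5: print(n,w.sum(),np.median(q[w],0),np.percentile(q[w],2,axis=0),np.percentile(q[w],98,axis=0))
  robot.sleep(.5)
E
```

```text
[-0.288  0.699 -0.655] 30.7417 [ 0.278 -0.734 -0.973]
35.3417
top 740 [0.394 0.322 0.07 ] [0.35  0.289 0.035] [0.458 0.355 0.122]
top 97 [0.408 0.321 0.285] [0.396 0.303 0.263] [0.419 0.34  0.293]
side 936 [0.402 0.326 0.068] [0.35  0.285 0.035] [0.457 0.361 0.117]
top 746 [0.395 0.323 0.07 ] [0.35  0.287 0.034] [0.459 0.355 0.12 ]
top 99 [0.406 0.321 0.284] [0.396 0.303 0.256] [0.419 0.339 0.293]
side 936 [0.402 0.326 0.068] [0.35  0.288 0.035] [0.457 0.36  0.117]
top 743 [0.395 0.322 0.07 ] [0.35  0.288 0.035] [0.459 0.355 0.121]
top 98 [0.407 0.321 0.285] [0.396 0.303 0.262] [0.419 0.34  0.293]
side 934 [0.402 0.326 0.068] [0.35  0.285 0.036] [0.457 0.36  0.117]
```

The scoop hangs still at the same spot in three successive looks, its ring is on the near arm (top at z about 0.293), and the hand is clear of it. I'm handing in.

```bash
python3 -c "
from plant import robot
print(robot.close_job())"
```

```text
the job is handed in; nothing more can be done
None
```

I scooped up all three walnuts at once and poured them into the bowl, hung the scoop by its eye on the stand's near arm, where it was still, and handed the job in at about 37 s; no verdict was returned.

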